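# Find the hidden bearer under a thin riser top and set the steel box on it

## Robot

A 6-joint arm with a two-finger parallel gripper is mounted at the origin on the work surface. World frame = base frame: x ahead of the robot, y to its left, z up, the work surface at z = 0. Lengths are in mm, angles in rad, forces in N, time in s.
With the tool pointing down it reaches from about 350 to 775 mm from the base axis. Payload 7.3 kg.
Tool frame: the origin (TCP) lies midway between the tips of the shut fingers; the grasp point (between the pads) lies 19 mm behind it (bot.tcp_to_grasp is the distance from the TCP to the grasp point, in mm); z points along the fingers, y is the line along which they close (so a half turn about z gives the same grasp; the last joint's range is limited). The gripper opens to 92 mm and grips with 3 to 60 N. Pads are 19 mm wide; open, the fingers measure 130 mm over their backs; the gripper's body (75 mm by 190 mm) begins 47 mm behind the grasp point.
Start: joints at [1.015, 0.342, 1.524, -0, 1.275, -0.146], TCP at [209.162, 481.556, 226.741] pointing down, gripper open.
Joint ranges: [-2.53, 2.53], [-0.77, 2.02], [0.04, 2.7], [-1, 4.14], [0.28, 2.66], [-3.11, 3.11]. Speed limits (rad/s): [2.57, 2.57, 3.14, 3.14, 3.14, 3.14].

## Interface

Orientations are given as [roll, pitch, yaw] about the fixed x, y, z axes, in that order (R = Rz(yaw) Ry(pitch) Rx(roll)).
In Python, from plant import bot, viewer gives the robot as it stands. The module is installed in compiled form; this text tells all that it offers.
- The arm moves only by the shell command python3 -m handwheel 'ROWS'. ROWS is text: rows parted by semicolons, each of 7 numbers parted by spaces: the shift along the tool's x, y, z scaled (see below), then the turn, a rotation vector about the tool's x, y, z scaled (see below), then the opening, from -1 (shut) to 1 (fully open), so that 0 is half open. In form: tx ty tz rx ry rz gripper; .... A call has 1 to 8 rows; each row is the pose to reach, as a shift and turn from the pose commanded when the call began, along the tool's axes at that moment, turning the shorter way round; what a row does not reach only later rows make up. The controller multiplies each number of a shift by 10 cm and each number of a turn by pi rad. A row lasts 1/12 s, in which the tool goes at most 41.7 mm and 7.16 degrees, less where a joint would pass 70% of its speed; a pose out of reach is approached as far as the arm can. A call with a number of a shift or a turn outside -1 to 1 is refused whole. A call with a gripper value outside its range is refused whole. The fingers move at their own pace and stop on an object; the grip force is fixed at half the most. Time passes only in rows, so rows that repeat a pose let the fingers close. It gives the time, the measured TCP pose, the force, the opening and the grip force at its end, in the units of the state.
- bot.get_obs(): the state, without advancing time (a new reading comes with each control period).
- viewer.capture(name): name is "scene" or "top" or "wrist"; returns a dict with "frame" (420x560x3 uint8, red, green, blue), "fov_y" (degrees; the focal length in pixels is half the picture's height over the tangent of half this angle, whatever the lens; pixels are square), "cx", "cy" (the principal point, pixels), "T" (4x4, takes a point from camera to world coordinates). Camera axes: x right, y down, z forward; pixel columns grow to the right and rows downward; lengths in mm; the calibration is good to about 2 mm. A picture is of the moment at which its call begins. There is no depth.
- bot.close_job(): hands the job in; it is judged then, once.
Trained networks look in a picture, given as the dict that the camera call returned (one of the last four; its "shot" number tells which), for a name from the list of things; names that differ only in an ending like _2 or _b are one class to them, and where a whole thing is asked for, a point or a joint stands for the part that bears it (a point fixed in the world has none). Each returns a list of dicts, best first, with "score" (0 to 1); they miss things now and then, are a little off and sometimes report something else, mostly with a low value. They report only what shows in the picture. A call takes as long as a camera call.
- viewer.recognise(target, picture): "centre" ([column, row] in pixels, amid what is visible of it).
- viewer.cut_out(target, picture): "pixels" (420x560 bool, what is visible of it) and "centre" ([column, row] in pixels, amid what is visible of it).
The state is a dict: "time": time; "joint_positions": joint angles; "dq": joint speeds; "tau": joint torques, N m; "tool_pos": TCP position; "tcp_rot": TCP orientation; "contact_force": force on the tool from outside, world axes, zero at the start; "moment": the same for the moment, N m; "grip_width": finger opening in mm; "finger_force": force on a finger pad.
Only numpy, scipy, OpenCV 4.12 (cv2) and the standard library are available. Lean on these libraries where they do the work, as an engineer would, in place of code of your own. Each camera call takes 0.05 s, during which the arm holds its last target. There are 200 camera calls.

## Task

The thin grey top of the low riser only carries weight where a hidden cross-bearer runs under it. Feel for the bearer by pressing gently along the top with your fingertips until it turns stiff, then pick up the steel box and set it down gently on the riser top, centred over the bearer and lying lengthwise along it. Leave everything else where it stands.

Things in the scene. Friction and masses are not known exactly. Their poses are not given: they have to be found in the camera images.
- riser_top (a point): middle of the flat top of the riser, a fixed dark wooden box 460 mm long (its y axis), 200 deep (x), 50 high; z up. Its ends are solid blocks 55 mm long; between them, flush with them, lies a thin grey laminate panel, 350 (y) by 162 mm (x), whose middle is this point. The hidden bearer crosses under it, parallel to this x axis, within 100 mm of this point along y; its place is not given
- panel_end (a point): middle of the panel's +y end, on its top face, 175 mm from riser_top. The bearer cannot be seen: it has a 24 mm wide flat crown 1.5 mm under the panel's top face, and slopes away on both sides (7.5 mm lower 22 mm further out). Away from it the panel starts to sink at about 1.5 N, then gives 1.2 N per mm; on the crown a further 4 N per mm is met after the first 1.5 mm
- panel (a joint): how far the thin panel is sunk below flush, in m: 0 flush, growing downwards. It sinks level, as a whole, and springs back; under the box it sinks 2 to 3 mm over the bearer, 5 to 7 mm elsewhere. Press it with less than 15 N and sink it less than 8 mm: it cracks at about 20 N or 10 mm
- box_centre (a point): centre of the loose steel box (half-way up), about 0.85 kg: a plain closed bright box 110 mm long (its x axis), 54 mm wide (its y axis), 50 mm high, z up; it starts flat on the cabinet top beside the riser. Grasp it across its 54 mm width from above. The middle of its length is its centre of mass
- figurine: small turned wooden figurine, 36 mm across, 64 mm tall, loose, standing on the riser's end block at its +y end; origin at the middle of its foot. To be left alone
- bowl: white ceramic bowl, 130 mm across, 50 mm high, loose; origin at the middle of its foot. To be left alone
- controller_a: white game controller, about 85 by 145 mm and 35 mm high, loose, on the cabinet top beyond the +y end of the riser; origin in the middle of its underside. To be left alone
- controller_b: second white game controller, same size, loose, towards the right (-y) side; origin in the middle of its underside. To be left alone
- remote: black remote control, 150 by 42 by 18 mm, loose; origin in the middle of its underside. To be left alone

How it is judged:
By the outcome, as a careful person would: the job done as asked, in the order asked, and still so for the second after the job is handed in, with the robot touching nothing.
It also fails if it takes over 72 s, if anything falls off the work surface, if the arm or the gripper's body presses on something with over 40 N, if the wrist force passes 120 N, or if a joint passes its speed limit or range.

## Working session

There is one attempt and no reset: what is moved stays moved. The work goes in short steps, Python scripts to look and compute and a shell command to move; the robot and the scene stay as the last step left them, time stands still between calls to the robot, and variables do not carry over. Pictures are saved under pics/ and viewed, at most 10 in all, crops included, and the job is handed in when it is done.

```bash
mkdir -p pics
cat > h.py <<'E'
import numpy as np,cv2
from plant import bot,viewer
def ray(p,uv):
    f=210/np.tan(np.radians(p["fov_y"])/2)
    T=np.array(p["T"]);d=T[:3,:3]@np.array([(uv[0]-p["cx"])/f,(uv[1]-p["cy"])/f,1]);return T[:3,3],d
def atz(p,uv,z):
    o,d=ray(p,uv);return o+d*(z-o[2])/d[2]
def proj(p,X):
    f=210/np.tan(np.radians(p["fov_y"])/2);T=np.array(p["T"]);c=T[:3,:3].T@(np.array(X)-T[:3,3])
    return np.array([f*c[0]/c[2]+p["cx"],f*c[1]/c[2]+p["cy"]])
def save(p,n): cv2.imwrite("pics/"+n,p["frame"][:,:,::-1])
E
python3 - <<'E'
from h import *
np.set_printoptions(precision=1,suppress=True)
o=bot.get_obs();print(o)
t=viewer.capture("top");s=viewer.capture("scene")
cv2.imwrite("pics/a.png",t["frame"][:,:,::-1]);save(s,"b.png")
print(t["T"],t["fov_y"],s["T"])
for n,z in [("riser_top",50),("panel_end",50),("panel",50),("box_centre",50),("figurine",32),("bowl",25),("controller_a",20),("remote",9)]:
    for p in (t,s):
        for r in viewer.recognise(n,p)[:3]: print(n,p["shot"],r["score"],r["centre"],atz(p,r["centre"],z))
E
```

```text
{'time': 0.0, 'joint_positions': array([ 1. ,  0.3,  1.5,  0. ,  1.3, -0.1]), 'dq': array([ 0., -0., -0., -0.,  0.,  0.]), 'tau': array([ -0. , -43.1, -24.4,   0.1,   0.1,  -0. ]), 'tool_pos': array([208.9, 481.2, 226.1]), 'tcp_rot': array([-3.1, -0. ,  2.7]), 'contact_force': array([0.7, 1.3, 0.3]), 'moment': array([ 0., -0.,  0.]), 'finger_force': 0.0, 'grip_width': 92.01768963399628}
[[   0.1   -1.     0.2  304.9]
 [  -1.    -0.1    0.   -17.6]
 [   0.    -0.2   -1.  1159.6]
 [   0.     0.     0.     1. ]] 57.91835223837945 [[  -0.9    0.3   -0.4 1123. ]
 [   0.5    0.5   -0.7  970.6]
 [  -0.    -0.8   -0.6  978.9]
 [   0.     0.     0.     1. ]]
riser_top 1 0.91 [221.3, 206.9] [537.5 164.1  50. ]
riser_top 2 0.57 [316.8, 254.6] [570.7 212.3  50. ]
panel_end 1 0.76 [222.6, 207.9] [534.7 159.9  50. ]
panel_end 2 0.88 [318.1, 255.1] [568.8 215.6  50. ]
panel 1 0.96 [224.1, 204.7] [544.7 156.3  50. ]
panel 1 0.24 [362.6, 152.6] [ 733.4 -257.2   50. ]
panel 2 0.96 [316.3, 245.6] [552.8 183.1  50. ]
panel 2 0.57 [317.0, 254.2] [569.4 211.3  50. ]
box_centre 1 0.72 [389.4, 240.7] [ 463.8 -337.6   50. ]
box_centre 1 0.71 [223.6, 201.9] [553.2 158.6  50. ]
box_centre 2 0.64 [252.6, 150.7] [ 479.6 -318.3   50. ]
figurine 1 0.6 [151.7, 199.2] [553.4 381.   32. ]
figurine 2 0.69 [362.6, 279.9] [510.6 333.3  32. ]
bowl 1 0.97 [358.3, 151.6] [ 745.7 -249.    25. ]
bowl 2 0.87 [193.5, 185.7] [ 720.7 -269.8   25. ]
controller_a 1 0.97 [105.7, 204.5] [531.6 523.9  20. ]
controller_a 1 0.67 [446.9, 281.6] [ 356.2 -514.6   20. ]
controller_a 2 0.86 [405.0, 342.1] [537.3 526.3  20. ]
controller_a 2 0.67 [260.3, 128.4] [ 361.5 -480.7   20. ]
remote 1 0.67 [419.4, 193.7] [ 622.9 -444.8    9. ]
remote 1 0.27 [357.0, 154.9] [ 740.4 -248.2    9. ]
remote 2 0.75 [197.7, 156.2] [ 633.5 -443.7    9. ]
```

View pics/a.png

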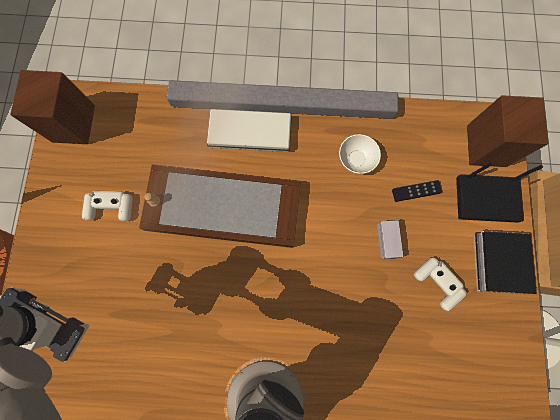

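View pics/b.png

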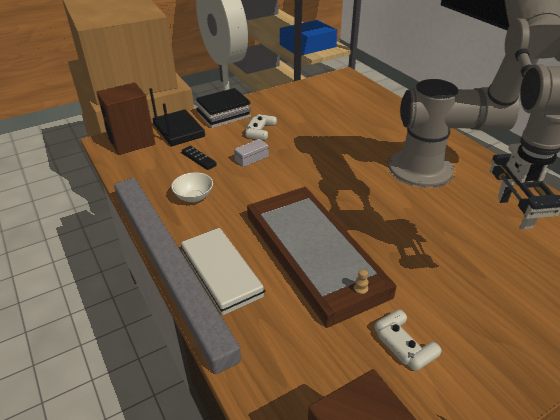

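The top view shows the panel at about (160–280, 173–238), the box at (390,240), the figurine at (152,199) and controller_b at (440,283). Next I fit the panel and the box from their masks.

```bash
cat >> h.py <<'E'
def rect(p,name,z,near=None,i=0):
    rs=viewer.cut_out(name,p)
    if near is not None: rs=sorted(rs,key=lambda r:np.hypot(*(atz(p,r["centre"],z)[:2]-near)))
    m=rs[i]["pixels"].astype(np.uint8)
    c=max(cv2.findContours(m,0,1)[0],key=cv2.contourArea)[:,0]
    W=np.array([atz(p,q,z)[:2] for q in c],np.float32)
    return cv2.minAreaRect(W),cv2.boxPoints(cv2.minAreaRect(W)),rs[i]["score"]
E
python3 - <<'E'
from h import *
np.set_printoptions(precision=1,suppress=True)
for c in ("top","scene"):
    p=viewer.capture(c)
    print(c,rect(p,"panel",50,(540,160)));print(rect(p,"box_centre",50,(465,-330)))
    for r in viewer.cut_out("riser_top",p): print(r["score"],r["centre"],r["pixels"].sum())
E
```

```text
top (((547.0064697265625, 166.8385009765625), (348.052978515625, 166.92697143554688), 86.46770477294922), array([[453. ,  -1.7],
       [619.6, -12. ],
       [641. , 335.4],
       [474.4, 345.7]], dtype=float32), 0.7)
(((467.9811096191406, -338.5528564453125), (112.82135772705078, 66.27593231201172), 6.845655918121338), array([[ 408. , -312.4],
       [ 415.9, -378.2],
       [ 527.9, -364.7],
       [ 520. , -298.9]], dtype=float32), 0.97)
0.67 [223.8, 207.1] 10000
scene (((546.6912231445312, 167.58816528320312), (350.6855163574219, 166.0269775390625), 86.63688659667969), array([[453.5,  -2.6],
       [619.3, -12.3],
       [639.8, 337.8],
       [474.1, 347.5]], dtype=float32), 0.74)
(((485.9322509765625, -313.7862854003906), (143.50393676757812, 111.34053802490234), 5.8209991455078125), array([[ 408.9, -265.7],
       [ 420.2, -376.4],
       [ 563. , -361.9],
       [ 551.7, -251.1]], dtype=float32), 0.59)
0.6 [318.3, 253.1] 10385
```

```bash
cat >> h.py <<'E'
from scipy.spatial.transform import Rotation as Ro
C=np.array([546.9,167.2]);A=np.radians(-3.45)
def ris(s,x=0): return C+s*np.array([-np.sin(A),np.cos(A)])+x*np.array([np.cos(A),np.sin(A)])
def inris(q): d=np.array(q)[:2]-C; return -d[0]*np.sin(A)+d[1]*np.cos(A), d[0]*np.cos(A)+d[1]*np.sin(A)
def to(pos,yaw):
    o=bot.get_obs();R=Ro.from_euler("xyz",o["tcp_rot"])
    sh=R.inv().apply(np.array(pos)-o["tool_pos"])/100
    T=Ro.from_euler("xyz",[np.pi,0,yaw]);rv=(R.inv()*T).as_rotvec()/np.pi
    print("t",round(o["time"],2),"shift",sh.round(4),"turn",rv.round(4),"rows",np.linalg.norm(sh)*100/41.7,np.linalg.norm(rv)*180/7.16)
E
python3 -c "
from h import *
to([*ris(90),200],np.radians(86.55));print(bot.get_obs()['tcp_rot'])"
```

```text
t 1.3 shift [-4.0419 -0.692   0.2674] turn [ 0.     -0.      0.3887] rows 9.854814097933403 9.772259117420623
[3.14149932e+00 1.52545563e-05 2.73177844e+00]
```

```bash
r="-1 -0.17 0.05 0 0 0"
python3 -m handwheel '-1 -0.17 0.07 0 0 0 -1; -1 -0.17 0.07 0 0 0 -1; -1 -0.17 0.07 0 0 0 -1'
python3 -m handwheel '-1 -0.17 0.07 0 0 0 -1; -1 -0.17 0.07 0 0 0 -1; -1 -0.17 0.07 0 0 0 -1'
python3 -m handwheel '-1 -0.17 0.07 0 0 0.3887 -1; -1 -0.17 0.07 0 0 0.3887 -1; -1 -0.17 0.07 0 0 0.3887 -1; -1 -0.17 0.07 0 0 0.3887 -1; -1 -0.17 0.07 0 0 0.3887 -1; -1 -0.17 0.07 0 0 0.3887 -1; -1 -0.17 0.07 0 0 0.3887 -1; -1 -0.17 0.07 0 0 0.3887 -1'
python3 - <<'E'
from h import *
to([*ris(90),200],np.radians(86.55))
p=viewer.capture("wrist");save(p,"c.png")
E
```

```text
time: 1.55
tool_pos: [296.6, 424.2, 219.4]
tcp_rot: [-3.141, 0.002, 2.731]
contact_force: [0.3, -0.4, -0.2]
grip_width: 76.4
finger_force: 0.0
time: 1.8
tool_pos: [382.4, 368.2, 212.5]
tcp_rot: [-3.141, 0.002, 2.73]
contact_force: [-0.0, 0.4, -0.3]
grip_width: 56.4
finger_force: 0.0
time: 2.47
tool_pos: [464.1, 315.2, 205.7]
tcp_rot: [-3.141, -0.0, 1.725]
contact_force: [0.0, 0.6, 0.2]
grip_width: 3.2
finger_force: 0.0
t 2.47 shift [-0.71    0.7823  0.0564] turn [-0.     -0.      0.0684] rows 2.5370728542448955 1.7186789570081469
```

View pics/c.png

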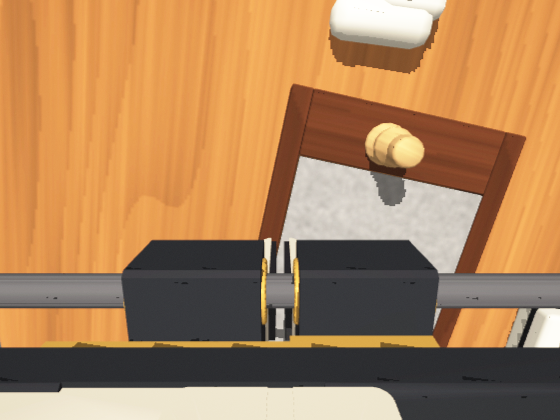

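The wrist view shows the panel's +y end with corners at about (303,155) and (482,194), and the figurine at (395,148) on the end block. I use these corners to check the panel pose.

```bash
python3 - <<'E'
from h import *
np.set_printoptions(precision=1,suppress=True)
p=viewer.capture("wrist")
for uv in [(303,155),(482,194),(293,85),(523,136)]:
    q=atz(p,uv,50);print(q,np.array(inris(q)))
q=atz(p,(405,152),114);print("fig",inris(q))
E
python3 -m handwheel '-0.71 0.78 0.05 0 0 0.0684 -1; -0.71 0.78 0.05 0 0 0.0684 -1; -0.71 0.78 0.05 0 0 0.0684 -1; -0.71 0.78 0.05 0 0 0.0684 -1'
python3 -c "
from h import *
to([*ris(90),60],np.radians(86.55));print(viewer.capture('wrist')['T'])"
```

```text
[479.5 345.4  50. ] [173.8 -78. ]
[638.4 334.7  50. ] [172.7  81.2]
[462.4 399.7  50. ] [227.  -98.4]
[658.1 387.8  50. ] [226.8  97.7]
fig (np.float64(197.081167279852), np.float64(-17.253362201450653))
time: 2.9
tool_pos: [555.8, 254.6, 199.9]
tcp_rot: [3.14, 0.001, 1.517]
contact_force: [-0.1, -0.8, 0.5]
grip_width: 0.3
finger_force: 0.0
t 2.9 shift [ 0.0238 -0.0375  1.3992] turn [0.0004 0.0003 0.0021] rows 3.357069510717246 0.05423598545948714
[[ 9.98558106e-01 -5.23790181e-02 -1.17535815e-02  5.59071005e+02]
 [-5.36406299e-02 -9.65039728e-01 -2.56556048e-01  3.23046399e+02]
 [ 2.09548073e-03  2.56816591e-01 -9.66457887e-01  3.58577376e+02]
 [ 0.00000000e+00  0.00000000e+00  0.00000000e+00  1.00000000e+00]]
```

```bash
python3 -m handwheel '0.02 -0.03 1 0 0 0.002 -1; 0.02 -0.03 1 0 0 0.002 -1; 0.02 -0.03 1 0 0 0.002 -1; 0.02 -0.03 1 0 0 0.002 -1'
python3 -m handwheel '0 0 0.4 0 0 0 -1; 0 0 0.4 0 0 0 -1; 0 0 0.4 0 0 0 -1; 0 0 0.4 0 0 0 -1'
python3 -m handwheel '0 0 0.05 0 0 0 -1;0 0 0.08 0 0 0 -1; 0 0 0.10 0 0 0 -1; 0 0 0.10 0 0 0 -1; 0 0 0.10 0 0 0 -1'
```

```text
time: 3.28
tool_pos: [545.4, 259.8, 96.1]
tcp_rot: [-3.132, 0.003, 1.515]
contact_force: [-1.3, 0.4, 0.3]
grip_width: 0.2
finger_force: 0.0
time: 3.62
tool_pos: [550.4, 260.6, 63.2]
tcp_rot: [3.139, -0.001, 1.512]
contact_force: [0.2, 1.2, 0.1]
grip_width: 0.6
finger_force: 0.0
time: 4.03
tool_pos: [549.6, 259.8, 51.0]
tcp_rot: [3.141, -0.0, 1.511]
contact_force: [0.7, -0.7, 0.5]
grip_width: 0.4
finger_force: 0.0
```

```bash
python3 -m handwheel '0 0 0.02 0 0 0 -1;0 0 0.02 0 0 0 -1; 0 0 0.02 0 0 0 -1'
python3 -m handwheel '0 0 0.02 0 0 0 -1;0 0 0.02 0 0 0 -1; 0 0 0.02 0 0 0 -1'
python3 -m handwheel '0 0 0 0 0 0 -1;0 0 0 0 0 0 -1; 0 0 0 0 0 0 -1'
```

```text
time: 4.28
tool_pos: [549.8, 259.9, 49.1]
tcp_rot: [3.141, -0.0, 1.511]
contact_force: [-0.2, -0.5, 2.4]
grip_width: 0.5
finger_force: 1.4
time: 4.53
tool_pos: [549.8, 260.0, 47.1]
tcp_rot: [3.141, -0.0, 1.511]
contact_force: [-0.8, -1.0, 5.6]
grip_width: 0.4
finger_force: 2.6
time: 4.78
tool_pos: [549.8, 259.9, 47.2]
tcp_rot: [3.141, -0.0, 1.511]
contact_force: [0.2, 0.1, 3.9]
grip_width: 0.3
finger_force: 2.6
```

```bash
for i in 1; do python3 -m handwheel '0 0 -0.06 0 0 0 -1;-0.25 0 -0.06 0 0 0 -1; -0.25 0 -0.05 0 0 0 -1;-0.25 0 -0.03 0 0 0 -1;-0.25 0 -0.01 0 0 0 -1;-0.25 0 0 0 0 0 -1;-0.25 0 0 0 0 0 -1'; done
python3 -m handwheel '0 0 -0.06 0 0 0 -1;-0.25 0 -0.06 0 0 0 -1; -0.25 0 -0.05 0 0 0 -1;-0.25 0 -0.03 0 0 0 -1;-0.25 0 -0.01 0 0 0 -1;-0.25 0 0 0 0 0 -1;-0.25 0 0 0 0 0 -1'
python3 -m handwheel '0 0 -0.06 0 0 0 -1;-0.25 0 -0.06 0 0 0 -1; -0.25 0 -0.05 0 0 0 -1;-0.25 0 -0.03 0 0 0 -1;-0.25 0 -0.01 0 0 0 -1;-0.25 0 0 0 0 0 -1;-0.25 0 0 0 0 0 -1'
```

```text
time: 5.37
tool_pos: [548.1, 234.8, 46.8]
tcp_rot: [3.141, 0.001, 1.511]
contact_force: [-0.3, -4.1, 5.8]
grip_width: 0.3
finger_force: 2.8
time: 5.95
tool_pos: [546.6, 210.3, 46.8]
tcp_rot: [3.141, 0.0, 1.511]
contact_force: [-0.5, -3.6, 5.4]
grip_width: 0.3
finger_force: 2.8
time: 6.53
tool_pos: [545.1, 185.3, 47.4]
tcp_rot: [3.141, 0.0, 1.511]
contact_force: [-2.0, -3.7, 9.3]
grip_width: 0.6
finger_force: 5.2
```

```bash
python3 -m handwheel '0 0 -0.06 0 0 0 -1;-0.1 0 -0.06 0 0 0 -1; -0.1 0 -0.06 0 0 0 -1;-0.1 0 -0.03 0 0 0 -1;-0.1 0 -0.01 0 0 0 -1;-0.1 0 0 0 0 0 -1;-0.1 0 0 0 0 0 -1;-0.1 0 0 0 0 0 -1'
python3 -m handwheel '0 0 -0.06 0 0 0 -1;-0.1 0 -0.06 0 0 0 -1; -0.1 0 -0.06 0 0 0 -1;-0.1 0 -0.03 0 0 0 -1;-0.1 0 -0.01 0 0 0 -1;-0.1 0 0 0 0 0 -1;-0.1 0 0 0 0 0 -1;-0.1 0 0 0 0 0 -1'
python3 -m handwheel '0 0 -0.06 0 0 0 -1;-0.1 0 -0.06 0 0 0 -1; -0.1 0 -0.06 0 0 0 -1;-0.1 0 -0.03 0 0 0 -1;-0.1 0 -0.01 0 0 0 -1;-0.1 0 0 0 0 0 -1;-0.1 0 0 0 0 0 -1;-0.1 0 0 0 0 0 -1'
python3 -m handwheel '0 0 -0.06 0 0 0 -1;-0.1 0 -0.06 0 0 0 -1; -0.1 0 -0.06 0 0 0 -1;-0.1 0 -0.03 0 0 0 -1;-0.1 0 -0.01 0 0 0 -1;-0.1 0 0 0 0 0 -1;-0.1 0 0 0 0 0 -1;-0.1 0 0 0 0 0 -1'
```

```text
time: 7.2
tool_pos: [544.5, 174.9, 47.4]
tcp_rot: [3.141, 0.0, 1.511]
contact_force: [-2.6, -3.3, 10.1]
grip_width: 0.2
finger_force: 5.3
time: 7.87
tool_pos: [543.8, 164.5, 47.3]
tcp_rot: [3.142, 0.001, 1.511]
contact_force: [-3.5, -4.2, 11.2]
grip_width: 0.3
finger_force: 5.4
time: 8.53
tool_pos: [543.2, 154.6, 46.8]
tcp_rot: [-3.141, 0.001, 1.511]
contact_force: [-1.3, -3.0, 6.9]
grip_width: 0.6
finger_force: 3.3
time: 9.2
tool_pos: [542.6, 144.7, 46.8]
tcp_rot: [3.142, 0.001, 1.511]
contact_force: [-1.4, -3.5, 5.4]
grip_width: 0.2
finger_force: 2.8
```

```bash
python3 -m handwheel '0 0 -0.06 0 0 0 -1;0.25 0 -0.06 0 0 0 -1; 0.5 0 -0.06 0 0 0 -1;0.5 0 -0.03 0 0 0 -1;0.5 0 -0.01 0 0 0 -1;0.5 0 0 0 0 0 -1;0.5 0 0 0 0 0 -1;0.5 0 0 0 0 0 -1'
python3 -m handwheel '0 0 -0.06 0 0 0 -1;-0.05 0 -0.06 0 0 0 -1; -0.05 0 -0.06 0 0 0 -1;-0.05 0 -0.03 0 0 0 -1;-0.05 0 -0.01 0 0 0 -1;-0.05 0 0 0 0 0 -1;-0.05 0 0 0 0 0 -1;-0.05 0 0 0 0 0 -1'
python3 -m handwheel '0 0 -0.06 0 0 0 -1;-0.15 0 -0.06 0 0 0 -1; -0.31 0 -0.06 0 0 0 -1;-0.31 0 -0.03 0 0 0 -1;-0.31 0 -0.01 0 0 0 -1;-0.31 0 0 0 0 0 -1;-0.31 0 0 0 0 0 -1;-0.31 0 0 0 0 0 -1'
```

```text
time: 9.87
tool_pos: [545.8, 195.7, 47.7]
tcp_rot: [3.14, -0.002, 1.51]
contact_force: [-1.8, 5.6, 9.4]
grip_width: 0.3
finger_force: 4.3
time: 10.53
tool_pos: [545.3, 189.1, 47.3]
tcp_rot: [3.142, 0.001, 1.511]
contact_force: [-1.9, -3.5, 11.0]
grip_width: 0.2
finger_force: 5.4
time: 11.2
tool_pos: [543.4, 158.2, 47.0]
tcp_rot: [-3.141, 0.002, 1.511]
contact_force: [-1.9, -7.7, 8.6]
grip_width: 0.5
finger_force: 5.0
```

```bash
python3 -m handwheel '0 0 -0.06 0 0 0 -1;0.25 0 -0.06 0 0 0 -1; 0.48 0 -0.06 0 0 0 -1;0.48 0 -0.06 0 0 0 -1;0.48 0 -0.03 0 0 0 -1;0.48 0 -0.01 0 0 0 -1;0.48 0 0 0 0 0 -1;0.48 0 0 0 0 0 -1'
python3 -m handwheel '0 0 -0.06 0 0 0 -1;-0.04 0 -0.06 0 0 0 -1; -0.04 0 -0.06 0 0 0 -1;-0.04 0 -0.03 0 0 0 -1;-0.04 0 -0.01 0 0 0 -1;-0.04 0 0 0 0 0 -1;-0.04 0 0 0 0 0 -1;-0.04 0 0 0 0 0 -1'
python3 -m handwheel '0 0 -0.06 0 0 0 -1;-0.04 0 -0.06 0 0 0 -1; -0.04 0 -0.06 0 0 0 -1;-0.04 0 -0.03 0 0 0 -1;-0.04 0 -0.01 0 0 0 -1;-0.04 0 0 0 0 0 -1;-0.04 0 0 0 0 0 -1;-0.04 0 0 0 0 0 -1'
```

```text
time: 11.87
tool_pos: [546.3, 207.4, 47.0]
tcp_rot: [3.142, -0.002, 1.51]
contact_force: [-1.0, 3.5, 6.4]
grip_width: 0.7
finger_force: 3.3
time: 12.53
tool_pos: [546.3, 202.1, 47.4]
tcp_rot: [3.141, 0.001, 1.511]
contact_force: [-2.4, -2.9, 9.1]
grip_width: 0.5
finger_force: 4.7
time: 13.2
tool_pos: [545.9, 198.7, 47.4]
tcp_rot: [3.141, 0.0, 1.511]
contact_force: [-3.2, -1.7, 10.5]
grip_width: 0.0
finger_force: 5.2
```

```bash
python3 -m handwheel '0 0 -0.3 0 0 0 -1;0 0 -1 0 0 0 -1;0 0 -1 0 0 0 -1;0 0 -1 0 0 0 -1'
python3 -m handwheel '-1 -0.15 -0.3 0 0 0 1;-1 -0.15 -0.3 0 0 0 1;-1 -0.15 -0.3 0 0 0 1'
python3 -m handwheel '-1 -0.15 0 0 0 0 1;-1 -0.15 0 0 0 0 1;-1 -0.15 0 0 0 0 1'
python3 -m handwheel '-1 -0.15 0 0 0 0 1;-1 -0.15 0 0 0 0 1;-1 -0.15 0 0 0 0 1'
python3 -m handwheel '-1 -0.15 0 0 0 0.44 1;-1 -0.15 0 0 0 0.44 1;-1 -0.15 0 0 0 0.44 1;-1 -0.15 0 0 0 0.44 1;-1 -0.15 0 0 0 0.44 1;-1 -0.15 0 0 0 0.44 1;-1 -0.15 0 0 0 0.44 1;-1 -0.15 0 0 0 0.44 1'
python3 -c "
from h import *
to([440,-342,170],np.radians(6.8));print(bot.get_obs()['tool_pos'])"
```

```text
time: 13.53
tool_pos: [548.9, 199.8, 152.6]
tcp_rot: [3.132, -0.003, 1.511]
contact_force: [0.9, 0.3, 0.4]
grip_width: 0.5
finger_force: 0.0
time: 13.78
tool_pos: [523.9, 97.6, 176.7]
tcp_rot: [-3.141, 0.001, 1.511]
contact_force: [-0.3, 0.1, -0.1]
grip_width: 16.4
finger_force: 0.0
time: 14.03
tool_pos: [502.4, -2.3, 175.8]
tcp_rot: [-3.14, 0.001, 1.509]
contact_force: [0.2, 0.8, -0.7]
grip_width: 36.0
finger_force: 0.0
time: 14.28
tool_pos: [481.5, -101.3, 175.7]
tcp_rot: [-3.14, 0.001, 1.509]
contact_force: [0.6, -0.1, -0.0]
grip_width: 55.7
finger_force: 0.0
time: 14.95
tool_pos: [461.5, -196.5, 175.6]
tcp_rot: [-3.14, 0.001, 0.504]
contact_force: [-0.2, -0.1, -0.1]
grip_width: 91.7
finger_force: 0.0
t 14.95 shift [-0.8908  1.17    0.0542] turn [-0.0005  0.0003  0.1227] rows 3.52886720075237 3.0849702883805916
[ 461.48283134 -196.52889157  175.55646655]
```

```bash
python3 -m handwheel '-0.6 0.5 0 0 0 0.122 1;-0.6 0.5 0 0 0 0.122 1;-0.6 0.5 0 0 0 0.122 1;-0.6 0.5 0 0 0 0.122 1;-0.6 0.5 0 0 0 0.122 1'
python3 -c "
from h import *
to([385,-342,170],np.radians(6.8));print(bot.get_obs()['tool_pos'])"
```

```text
time: 15.37
tool_pos: [433.6, -269.3, 175.8]
tcp_rot: [-3.14, 0.001, 0.13]
contact_force: [0.3, 0.3, 0.9]
grip_width: 91.7
finger_force: 0.0
t 15.37 shift [-0.5757  0.6581  0.0569] turn [-0.0005  0.0003  0.0035] rows 2.101320934516443 0.08913012171795152
[ 433.58778015 -269.3070128   175.75433733]
```

```bash
python3 -m handwheel '-0.57 0.66 0 0 0 0.003 1;-0.57 0.66 0 0 0 0.003 1;-0.57 0.66 0 0 0 0.003 1;-0.57 0.66 0 0 0 0.003 1;-0.57 0.66 0 0 0 0.003 1'
python3 - <<'E'
from h import *
p=viewer.capture("wrist");save(p,"d.png")
print(rect(p,"box_centre",50,(465,-340)),bot.get_obs()["tool_pos"])
m=viewer.cut_out("box_centre",p)[0]["pixels"].astype(np.uint8)
c=max(cv2.findContours(m,0,1)[0],key=cv2.contourArea)
print(cv2.approxPolyDP(c,5,True)[:,0].tolist())
E
```

```text
time: 15.78
tool_pos: [386.2, -341.3, 176.3]
tcp_rot: [-3.14, -0.0, 0.12]
contact_force: [-0.1, 0.7, -0.4]
grip_width: 91.7
finger_force: 0.0
(((471.11273193359375, -346.62359619140625), (110.25715637207031, 54.90364456176758), 6.599146842956543), array([[ 413.19458, -325.68918],
       [ 419.5042 , -380.22903],
       [ 529.0309 , -367.558  ],
       [ 522.72125, -313.01816]], dtype=float32), 0.87) [ 386.59391299 -340.86468707  176.52440837]
[[269, 0], [263, 36], [265, 155], [331, 158], [340, 3]]
```

View pics/d.png

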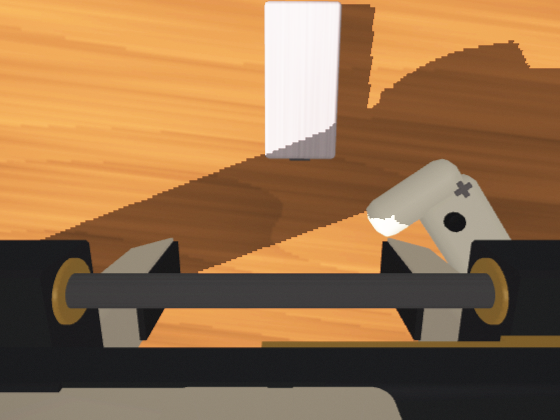

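The wrist view shows the box at about (265–338, 2–158), and its fitted size of 110×55 matches. controller_b at (430,200) is clear of the grasp.

```bash
python3 -c "
from h import *
to([471.1,-346.6,12],np.radians(6.6))"
```

```text
t 15.93 shift [0.8311 0.1595 1.6458] turn [-0.0002 -0.      0.0018] rows 4.438043587667979 0.04664395181161032
```

```bash
python3 -m handwheel '0.83 0.16 0.3 0 0 0.0018 1;0.83 0.16 0.6 0 0 0.0018 1;0.83 0.16 0.8 0 0 0.0018 1;0.83 0.16 0.8 0 0 0.0018 1;0.83 0.16 0.8 0 0 0.0018 1;0.83 0.16 0.8 0 0 0.0018 1'
python3 -c "
from h import *
to([471.1,-346.6,12],np.radians(6.6))"
```

```text
time: 16.43
tool_pos: [470.5, -348.0, 97.7]
tcp_rot: [3.141, -0.0, 0.114]
contact_force: [0.7, 0.3, 0.1]
grip_width: 91.5
finger_force: 0.0
t 16.43 shift [ 0.0073 -0.0135  0.8566] turn [ 0.0001 -0.0001 -0.0004] rows 2.054537366814089 0.011302677283950818
```

```bash
python3 -m handwheel '0 -0.01 0.3 0 0 0 1;0 -0.01 0.55 0 0 0 1;0 -0.01 0.7 0 0 0 1;0 -0.01 0.8 0 0 0 1;0 -0.01 0.85 0 0 0 1;0 -0.01 0.85 0 0 0 1;0 -0.01 0.85 0 0 0 1'
python3 -m handwheel '0 0 0 0 0 0 -0.2;0 0 0 0 0 0 -0.2;0 0 0 0 0 0 -0.2;0 0 0 0 0 0 -0.2;0 0 0 0 0 0 -0.2;0 0 0 0 0 0 -0.2;0 0 0 0 0 0 -0.2;0 0 0 0 0 0 -0.2'
```

```text
time: 17.02
tool_pos: [470.6, -348.3, 13.3]
tcp_rot: [3.14, -0.002, 0.112]
contact_force: [0.0, 0.1, 0.2]
grip_width: 91.7
finger_force: 0.0
time: 17.68
tool_pos: [470.0, -347.3, 11.7]
tcp_rot: [-3.141, 0.0, 0.112]
contact_force: [-0.3, 1.1, 0.8]
grip_width: 53.7
finger_force: 30.0
```

```bash
python3 -m handwheel '0 0 -0.1 0 0 0 -0.3;0 0 -0.3 0 0 0 -0.3;0 0 -0.6 0 0 0 -0.3;0 0 -0.9 0 0 0 -0.3;0 0 -1 0 0 0 -0.3;0 0 -1 0 0 0 -0.3'
python3 -m handwheel '0 0 -0.4 0 0 0 -0.3;0 0 -0.5 0 0 0 -0.3;0 0 -0.5 0 0 0 -0.3;0 0 -0.5 0 0 0 -0.3'
python3 -c "
from h import *
to([548,179.9,160],-0.060)"
```

```text
time: 18.18
tool_pos: [471.0, -348.5, 114.1]
tcp_rot: [3.138, -0.003, 0.112]
contact_force: [0.8, -1.1, -9.0]
grip_width: 53.6
finger_force: 30.0
time: 18.52
tool_pos: [469.5, -347.1, 159.9]
tcp_rot: [-3.14, 0.001, 0.112]
contact_force: [-0.8, -0.0, -10.0]
grip_width: 53.6
finger_force: 30.0
t 18.52 shift [ 1.3701e+00 -5.1489e+00  4.9000e-03] turn [-0.0004  0.0004  0.0548] rows 12.777107863858765 1.3779770231252457
```

```bash
python3 -m handwheel '0.03 -0.1 0 0 0 0 -0.3;0.1 -0.4 0 0 0 0 -0.3;0.19 -0.7 0 0 0 0 -0.3;0.27 -1 0 0 0 0 -0.3'
python3 -m handwheel '0.09 -0.33 0 0 0 0 -0.3;0.18 -0.67 0 0 0 0 -0.3;0.27 -1 0 0 0 0 -0.3'
python3 -m handwheel '0.09 -0.33 0 0 0 0 -0.3;0.18 -0.67 0 0 0 0 -0.3;0.27 -1 0 0 0 0 -0.3'
python3 -m handwheel '0.09 -0.33 0 0 0 0 -0.3;0.18 -0.67 0 0 0 0 -0.3;0.27 -1 0 0 0 0 -0.3'
python3 -m handwheel '0.09 -0.33 0 0 0 0.02 -0.3;0.18 -0.67 0 0 0 0.04 -0.3;0.26 -0.95 0 0 0 0.0548 -0.3;0.26 -0.95 0 0 0 0.0548 -0.3;0.26 -0.95 0 0 0 0.0548 -0.3'
python3 -c "
from h import *
to([548,179.9,160],-0.060)"
```

```text
time: 18.85
tool_pos: [484.5, -242.8, 159.0]
tcp_rot: [-3.138, 0.003, 0.111]
contact_force: [2.1, 1.0, -8.1]
grip_width: 53.9
finger_force: 30.0
time: 19.1
tool_pos: [499.9, -139.9, 159.4]
tcp_rot: [-3.139, 0.003, 0.112]
contact_force: [0.8, 0.6, -8.0]
grip_width: 53.8
finger_force: 30.0
time: 19.35
tool_pos: [515.3, -37.6, 159.5]
tcp_rot: [-3.14, 0.004, 0.112]
contact_force: [0.3, 0.4, -7.7]
grip_width: 54.0
finger_force: 30.0
time: 19.6
tool_pos: [530.8, 64.5, 159.4]
tcp_rot: [-3.141, 0.004, 0.112]
contact_force: [0.2, 0.1, -8.8]
grip_width: 53.9
finger_force: 30.0
time: 20.02
tool_pos: [546.0, 161.3, 159.2]
tcp_rot: [3.141, 0.004, -0.056]
contact_force: [1.1, -0.0, -9.1]
grip_width: 53.7
finger_force: 30.0
t 20.02 shift [ 0.0099 -0.1866 -0.0082] turn [0.0002 0.0014 0.0012] rows 0.4486408693638678 0.04652113985159591
```

```bash
python3 -m handwheel '0.01 -0.187 0 0 0.0014 0.0012 -0.3;0.01 -0.187 0.2 0 0.0014 0.0012 -0.3;0.01 -0.187 0.45 0 0.0014 0.0012 -0.3;0.01 -0.187 0.65 0 0.0014 0.0012 -0.3;0.01 -0.187 0.8 0 0.0014 0.0012 -0.3;0.01 -0.187 0.85 0 0.0014 0.0012 -0.3;0.01 -0.187 0.85 0 0.0014 0.0012 -0.3;0.01 -0.187 0.85 0 0.0014 0.0012 -0.3'
python3 -c "
from h import *
to([548,179.9,62],-0.060);p=viewer.capture('wrist');save(p,'e.png')"
```

```text
time: 20.68
tool_pos: [549.8, 177.5, 76.7]
tcp_rot: [3.141, -0.004, -0.064]
contact_force: [-0.0, 0.4, -7.9]
grip_width: 54.2
finger_force: 30.0
t 20.68 shift [-0.0202 -0.0232  0.1466] turn [ 0.     -0.0013 -0.0013] rows 0.3592598034804445 0.04597385969694995
```

View pics/e.png

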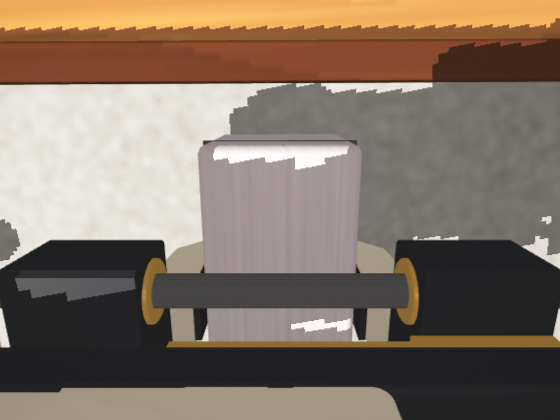

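The held box lies square to the panel's far edge (row ~82). I make a fine correction and then set it down slowly.

```bash
python3 -m handwheel '-0.01 -0.02 0.05 0 -0.0013 -0.001 -0.3;-0.01 -0.02 0.08 0 -0.0013 -0.001 -0.3;-0.01 -0.02 0.11 0 -0.0013 -0.001 -0.3;-0.01 -0.02 0.11 0 -0.0013 -0.001 -0.3;-0.01 -0.02 0.11 0 -0.0013 -0.001 -0.3;-0.01 -0.02 0.11 0 -0.0013 -0.001 -0.3'
python3 -c "
from h import *
to([548,179.9,62],-0.060)"
```

```text
time: 21.23
tool_pos: [549.1, 180.1, 65.8]
tcp_rot: [-3.141, -0.001, -0.06]
contact_force: [0.7, -0.1, -7.9]
grip_width: 53.9
finger_force: 30.0
t 21.23 shift [-0.0109  0.0025  0.0385] turn [-0.     -0.0002 -0.0001] rows 0.09606534155868672 0.006219799817755149
```

```bash
python3 -m handwheel '-0.01 0 0.01 0 0 0 -0.3;-0.01 0 0.02 0 0 0 -0.3;-0.01 0 0.03 0 0 0 -0.3;-0.01 0 0.04 0 0 0 -0.3;-0.01 0 0.045 0 0 0 -0.3;-0.01 0 0.045 0 0 0 -0.3'
python3 -m handwheel '0 0 0.01 0 0 0 -0.3;0 0 0.01 0 0 0 -0.3;0 0 0.01 0 0 0 -0.3'
python3 -m handwheel '0 0 0.01 0 0 0 -0.3;0 0 0.01 0 0 0 -0.3;0 0 0.01 0 0 0 -0.3'
```

```text
time: 21.73
tool_pos: [548.0, 180.1, 61.3]
tcp_rot: [-3.141, -0.0, -0.061]
contact_force: [-1.6, -0.1, -6.3]
grip_width: 54.1
finger_force: 30.0
time: 21.98
tool_pos: [548.1, 180.2, 60.4]
tcp_rot: [-3.141, -0.001, -0.061]
contact_force: [-0.8, -0.1, -5.1]
grip_width: 53.6
finger_force: 30.0
time: 22.23
tool_pos: [548.1, 180.1, 59.6]
tcp_rot: [-3.141, -0.001, -0.061]
contact_force: [-1.6, -0.1, -2.4]
grip_width: 53.9
finger_force: 30.0
```

```bash
python3 -m handwheel '0 0 0.005 0 0 0 -0.3;0 0 0.005 0 0 0 -0.3;0 0 0.005 0 0 0 -0.3'
python3 -m handwheel '0 0 0.001 0 0 0 0.3;0 0 0 0 0 0 0.6;0 0 0 0 0 0 0.8;0 0 0 0 0 0 0.8;0 0 0 0 0 0 0.8;0 0 0 0 0 0 0.8'
python3 -m handwheel '0 0 -0.1 0 0 0 0.8;0 0 -0.3 0 0 0 0.8;0 0 -0.6 0 0 0 0.8;0 0 -1 0 0 0 0.8'
python3 -m handwheel '-0.4 0 -0.4 0 0 0 0.8;-0.8 0 -0.5 0 0 0 0.8;-1 0 -0.5 0 0 0 0.8;-1 0 -0.5 0 0 0 0.8;-1 0 -0.5 0 0 0 0.8'
python3 - <<'E'
from h import *
p=viewer.capture("wrist");save(p,"f.png")
r=rect(p,"box_centre",97.5,(548,180));print(r,inris(r[0][0]),inris((545.5,180)))
t=viewer.capture("top");save(t,"g.png")
E
```

```text
time: 22.48
tool_pos: [548.1, 180.1, 59.1]
tcp_rot: [-3.141, -0.001, -0.06]
contact_force: [-2.4, -0.3, 1.3]
grip_width: 53.8
finger_force: 30.0
time: 22.98
tool_pos: [548.1, 180.1, 58.8]
tcp_rot: [-3.141, -0.001, -0.06]
contact_force: [0.5, 0.2, -0.7]
grip_width: 82.2
finger_force: 0.0
time: 23.32
tool_pos: [546.4, 179.8, 158.2]
tcp_rot: [3.14, 0.005, -0.061]
contact_force: [1.0, 0.6, 0.1]
grip_width: 82.5
finger_force: 0.0
time: 23.73
tool_pos: [447.4, 186.5, 210.4]
tcp_rot: [-3.141, -0.003, -0.059]
contact_force: [0.3, 0.2, 0.0]
grip_width: 82.9
finger_force: 0.0
(((538.176025390625, 180.6774139404297), (53.54707336425781, 89.88317108154297), 86.58370971679688), array([[491.71887, 156.62955],
       [581.44226, 151.27338],
       [584.6332 , 204.72528],
       [494.9098 , 210.08145]], dtype=float32), 0.69) (np.float64(12.928001929287149), np.float64(-9.51920089204214)) (np.float64(12.692554002400493), np.float64(-2.1677345077632224))
```

View pics/f.png

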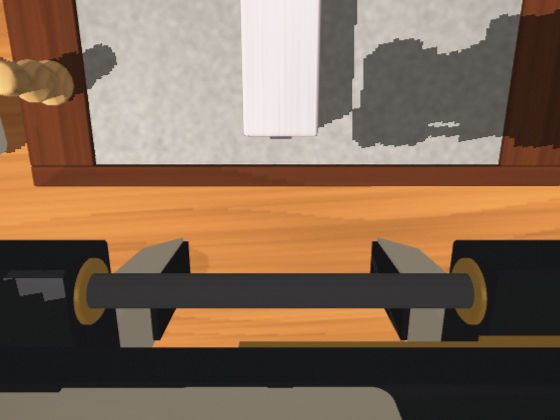

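View pics/g.png

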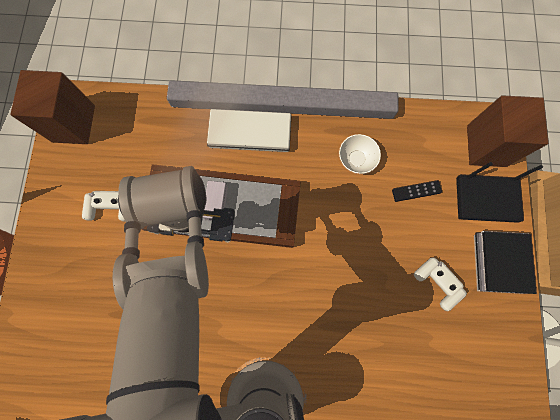

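The box lies square on the panel at s ≈ 12.9 mm, against the bearer at 12.7. It is cut off at the top of the frame, which puts its near end at (243–318, 135). Nothing else has moved.

```bash
python3 -c "
from plant import bot
print(bot.close_job())"
```

```text
the job is handed in; nothing more can be done
None
```

I found the bearer about 13 mm from the riser middle towards +y, set the steel box down gently within about 1 mm of it and lengthwise along it (panel sunk about 2.5 mm), touched nothing else, and handed the job in about 24 s into the 72 s limit.

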